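# Light the violet striker at level four

## Robot

A 6-joint arm with a two-finger parallel gripper is mounted at the origin on the work surface. World frame = base frame: x ahead of the robot, y to its left, z up, the work surface at z = 0. Lengths are in m, angles in rad, forces in N, time in s.
With the tool pointing down it reaches from about 0.3 to 0.875 m from the base axis. Payload 6.4 kg.
Tool frame: the origin (TCP) lies between the finger pads; the fingertips stand tip_extent ahead of it and the grasp point (between the pads) lies 5 mm behind it (tip_extent is the distance from the TCP to the fingertips, in m); z points along the fingers, y is the direction in which the jaws open and shut (so a half turn about z gives the same grasp; the last joint's range is limited). The gripper opens to 85 mm and grips with 20 to 120 N. Pads are 22 mm wide; open, the fingers measure 114 mm over their backs; the gripper's body (76 mm by 85 mm) begins 54 mm behind the grasp point. The pads swing forward as they close: fully open they stand 13 mm farther back than shut.
Start: joints at [1.098, 0.181, 1.607, -0, 1.354, -0.206], TCP at [0.152, 0.555, 0.245] pointing down, gripper open.
Joint ranges: [-2.99, 2.99], [-0.89, 2.07], [0.3, 2.58], [-1.14, 4.28], [0, 2.63], [-3.12, 3.12]. Speed limits (rad/s): [2.57, 2.57, 3.01, 3.14, 3.14, 3.14].

## Interface

Orientations are given as a unit quaternion [w, x, y, z].
In Python, from bench import * gives the robot as it stands.
- The arm moves only by the shell command python3 -m jog 'ROWS'. ROWS is JSON, a list of rows, each a list of 3 entries, a list of its own where there are three numbers: the shift along the tool's x, y, z in mm, then the turn, a rotation vector about the tool's x, y, z in rad, then the opening, from 0 (shut) to 1 (fully open). A call has 1 to 20 rows; each row is the pose to reach, as a shift and turn from the pose measured when the call began, along the tool's axes at that moment; what a row does not reach only later rows make up. A row lasts 1/12 s, in which the tool goes at most 41.7 mm and 7.16 degrees, less where a joint would pass 70% of its speed; a pose out of reach is approached as far as the arm can. A call with a gripper value outside its range is refused whole. The fingers move at their own pace and stop on an object; the grip force is fixed at half the most. Time passes only in rows, so rows that repeat a pose let the fingers close. It gives the time, the measured TCP pose, the force and the opening at its end, in the units of the state.
- get_obs(): the state, without advancing time (a new reading comes with each control period).
- camera(name): name is "scene" or "top" or "wrist"; returns (picture, depth): 420x560x3 uint8, red, green, blue; 420x560 float32, m along the optical axis (not along the pixel's ray), 0 where there is no reading.
- get_calibration(name): a dict with "fx", "fy", "cx", "cy" (pixels), "world_from_camera" (4x4, takes a point from camera to world coordinates). Camera axes: x right, y down, z forward; pixel columns grow to the right and rows downward; lengths in m; the calibration is good to about 2 mm. A picture is of the moment at which its call begins: read the wrist's pose just before it. get_calibration takes no time and is no camera call; for the wrist camera it gives the pose at the moment of the call.
- hand_in(): hands the job in, once; it reports no verdict.
The state is a dict: "time_s": time; "q": joint angles; "dq": joint speeds; "joint_efforts": joint torques, N m; "eef_pos": TCP position; "eef_rot": TCP orientation; "wrist_force": force on the tool from outside, world axes, zero at the start; "torque": the same for the moment, N m; "opening": opening from 0.0 (shut) to 1.0 (fully open).
Only numpy, scipy, OpenCV 4.12 (cv2) and the standard library are available. Lean on these libraries where they do the work, as an engineer would, in place of code of your own. Each camera call takes 0.05 s, during which the arm holds its last target.

## Task

Lay the violet striker flat in the middle of the lit plinth's round frosted glass, and turn the plinth's brass click dial to brightness level 4, counting one click per level. Leave both there and let go.

Things in the scene. Friction and masses are not known exactly. Their poses are not given: they have to be found in the camera images.
- striker: Violet acrylic carrom striker: a disc 41 mm wide, 10 mm thick, about 18 g. Origin at the centre of its underside, z up. It lies on a low green-topped walnut board (top 19 mm above the table) with an amber striker of the same size, a black onyx disc (60 mm wide, 18 mm thick) and a silver queen coin (32 mm wide, 9 mm thick), in a square about 100 mm apart, in any order.
- stage (a point): Centre of the top face of the round white frosted glass (84 mm wide, brass rim, flat, no raised edge, 49 mm above the table) on a fixed walnut plinth 150 x 260 mm whose top is 45 mm above the table. z up; y points to the dial, whose axis is 135 mm away. Seen from above, the dial's level 0 mark lies 1.25 rad anticlockwise and its level 4 mark 0.75 rad clockwise of this x axis.
- dial (a joint): Brass dial's angle in rad, growing clockwise seen from above. Six sprung clicks 0.5 rad apart: level 0 at 0 to level 5 at 2.5, with stops at both ends; level 4 is 2.0. It starts on level 1, 2 or 3. Its spring (about 0.07 N m) pulls it onto the nearest click. On the black plate round it a red dash marks level 0, then clockwise five ivory dots of growing size mark levels 1 to 5.
- dial_grip (a point): Point on the dial's vertical axis, at grip height in its bar, 77 mm above the table. The bar is a brass fin 54 mm long, 14 mm thick, top 89 mm above the table, on a brass disc 60 mm wide whose top is 55 mm above the table. Marks lie 45 mm from the axis. The point turns with the dial: x along the bar to its pointer end (red stripe), y across it, z up.
There are look-alikes about, which are no part of the job. What is meant by the striker is not turquoise, and is the larger of those in its own colour.

How it is judged:
At the end, for the whole second after the job is handed in: The violet striker lies flat (within 8 degrees) and at rest on the frosted glass, its centre within 20 mm of the glass's centre, and the dial stands on level 4, between 1.82 and 2.18 rad (10 degrees either side of 2.0) (horizontal distance between striker and stage below 0.02 m and z of striker in the frame of stage between -0.003 and 0.013 m and angle between the z axis of striker and the z axis of stage, either way round below 0.15 rad and linear speed of striker below 0.02 m/s and value of joint dial between 1.82 and 2.18 rad); the robot touches nothing.
It also fails if it takes over 46 s, if anything falls off the work surface, if the arm or the gripper's body presses on something with over 40 N, if the wrist force passes 120 N, or if a joint passes its speed limit or range.

## Working session

There is one attempt and no reset: what is moved stays moved. The work goes in short steps, Python scripts to look and compute and a shell command to move; the robot and the scene stay as the last step left them, time stands still between calls to the robot, and variables do not carry over. Pictures are saved under pics/ and viewed, and the job is handed in when it is done.

```bash
ls; mkdir -p pics; python3 - <<'E'
from bench import *
import cv2,numpy as np
o=get_obs();print({k:np.round(v,3).tolist() for k,v in o.items()})
for n in("scene","top"):
    p,d=camera(n);cv2.imwrite(f"pics/{n}0.png",p[:,:,::-1]);np.save(f"pics/{n}0.npy",d)
    c=get_calibration(n);print(n,c)
E
```

```text
pics
{'time_s': 0.0, 'q': [1.098, 0.182, 1.608, 0.0, 1.354, -0.206], 'dq': [0.002, -0.002, 0.001, -0.0, -0.002, -0.001], 'joint_efforts': [-0.0, -44.487, -35.134, -0.0, 0.009, 0.0], 'eef_pos': [0.151, 0.554, 0.244], 'eef_rot': [-0.0, 0.133, 0.991, -0.001], 'wrist_force': [-0.161, -0.522, 0.517], 'torque': [0.042, 0.045, -0.012], 'opening': 1.003}
scene {'fx': 510.84694921440337, 'fy': 510.84694921440337, 'cx': 281.35735200430776, 'cy': 207.0538819579126, 'world_from_camera': array([[-0.09596916,  0.82970774, -0.54988633,  1.08986504],
       [ 0.99531095,  0.08669667, -0.04289297,  0.07488525],
       [ 0.01208469, -0.55142429, -0.83413741,  0.92430789],
       [ 0.        ,  0.        ,  0.        ,  1.        ]])}
top {'fx': 396.6897091285547, 'fy': 396.6897091285547, 'cx': 295.87084287261746, 'cy': 203.5307443633483, 'world_from_camera': array([[-0.0285644 , -0.99366503,  0.10869173,  0.44843847],
       [-0.9993684 ,  0.03068823,  0.01791727,  0.00352281],
       [-0.02113932, -0.10811128, -0.99391402,  0.80508864],
       [ 0.        ,  0.        ,  0.        ,  1.        ]])}
```

View pics/scene0.png

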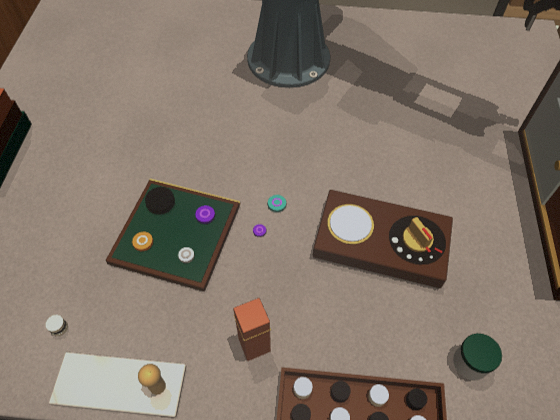

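View pics/top0.png

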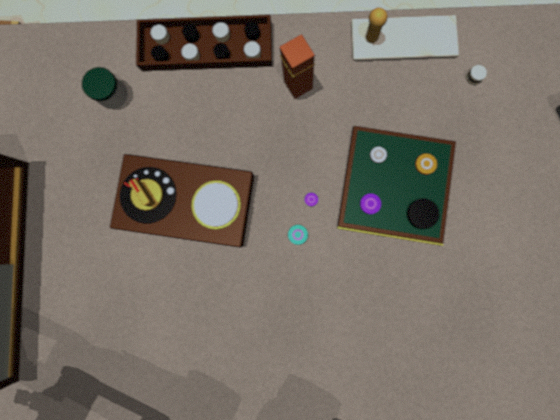

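The top view gives these candidates for the striker: large violet disc on the board (371,204), small violet disc on the table (311,199), turquoise disc (298,235) and amber disc (427,164). I pick the one at (371,204), since it is violet, the larger of the two and on the board. Next is a close crop plus measurements.

```bash
cat > h.py <<'E'
import cv2,numpy as np
from bench import *
def ray(n,u,v,z,c=None):
    c=c or get_calibration(n);T=c["world_from_camera"]
    r=T[:3,:3]@np.array([(u-c["cx"])/c["fx"],(v-c["cy"])/c["fy"],1.]);o=T[:3,3]
    return o+r*(z-o[2])/r[2]
def proj(n,P,c=None):
    c=c or get_calibration(n);T=np.linalg.inv(c["world_from_camera"])
    p=T[:3,:3]@P+T[:3,3];return p[0]/p[2]*c["fx"]+c["cx"],p[1]/p[2]*c["fy"]+c["cy"]
def ell(m):
    cs,_=cv2.findContours(m.astype(np.uint8),cv2.RETR_EXTERNAL,cv2.CHAIN_APPROX_NONE)
    return [(cv2.fitEllipse(cv2.convexHull(k)),cv2.contourArea(k)) for k in sorted(cs,key=cv2.contourArea)[::-1][:4] if len(k)>8]
E
python3 - <<'E'
from h import *
for n in("top","scene"):
    p=cv2.imread(f"pics/{n}0.png");h=cv2.cvtColor(p,cv2.COLOR_BGR2HSV);H,S,V=cv2.split(h)
    print(n,"violet");
    for e,a in ell((H>125)&(H<155)&(S>100)&(V>70)):
        P=ray(n,*e[0],.029);print(np.round(e[0],1),np.round(e[1],1),a,P.round(4), )
    print("glass")
    for e,a in ell((S<45)&(V>165)):
        P=ray(n,*e[0],.049);print(np.round(e[0],1),np.round(e[1],1),a,P.round(4))
p=cv2.imread("pics/top0.png");s=cv2.imread("pics/scene0.png")
cv2.imwrite("pics/crop1.png",np.hstack([cv2.resize(p[150:240,105:195],(400,400),interpolation=2),cv2.resize(s[195:275,375:455],(400,400),interpolation=2)]))
cv2.imwrite("pics/crop2.png",cv2.resize(p[120:250,280:460],(720,520),interpolation=2))
E
```

```text
top violet
[370.2 203.3] [21.  21.3] 329.5 [ 0.5292 -0.1282  0.029 ]
[311. 199.] [13.4 13.4] 126.0 [ 0.5414 -0.0125  0.029 ]
glass
[653.6 -35.5] [  60.8 1386.8] 6820.5 [ 0.9922 -0.7159  0.049 ]
[404.8  36. ] [ 45.9 142.3] 3381.5 [ 0.8609 -0.21    0.049 ]
[215.1 204.2] [42.2 43.7] 1401.0 [0.5347 0.1727 0.049 ]
[378.1 154. ] [14.1 14.3] 145.0 [ 0.6226 -0.1448  0.049 ]
scene violet
[204.6 213.7] [17.2 19.4] 246.5 [ 0.5326 -0.1283  0.029 ]
[259.1 229.8] [11.7 13. ] 107.0 [ 0.5597 -0.011   0.029 ]
[276.4 201.8] [7.6 9.4] 10.5 [0.4875 0.0172 0.029 ]
glass
[119.8 383.4] [ 58.8 223.8] 6416.5 [ 0.8914 -0.2041  0.049 ]
[350.4 222.9] [35.  41.5] 1095.0 [0.5364 0.172  0.049 ]
[379.  393.9] [17.4 19.7] 253.5 [0.8656 0.2266 0.049 ]
[302.7 386.2] [17.9 18.7] 246.5 [0.8657 0.0997 0.049 ]
```

View pics/crop1.png

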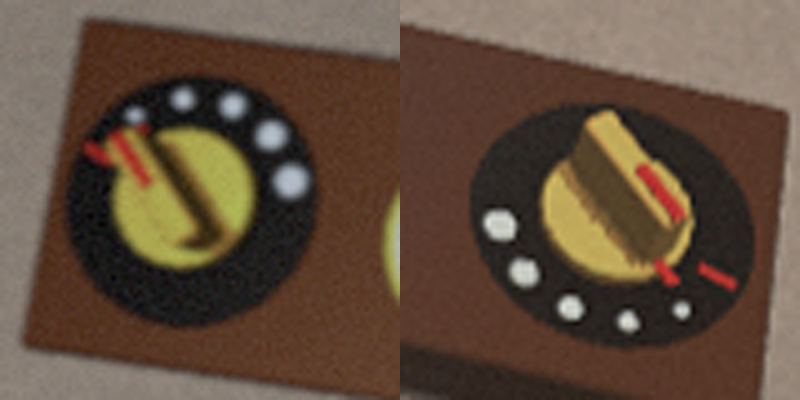

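View pics/crop2.png

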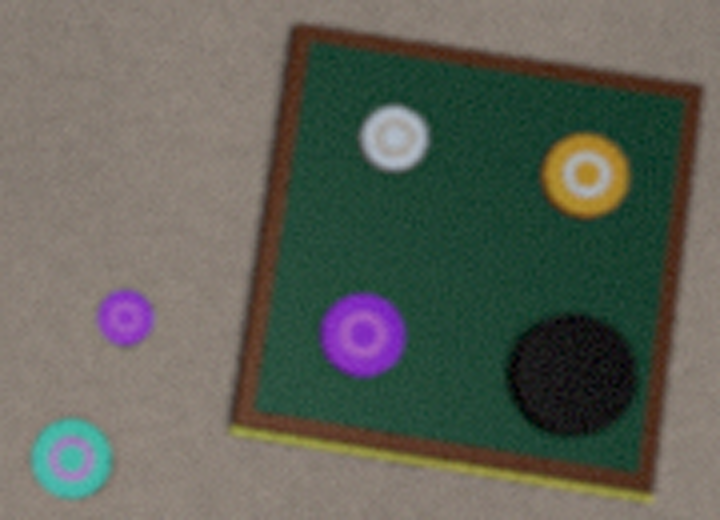

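Close crop confirms it: the violet disc on the board is the larger one, about 42 mm wide. The dial pointer sits near the red dash and dot 1, so I'll compute the dial geometry from the marks.

```bash
python3 - <<'E'
from h import *
g=np.array([.5355,.1723])
L=[(97,153),(135,117),(183,99),(233,105),(271,136),(291,182)]
R=[(717,275),(682,310),(628,321),(571,308),(524,272),(500,225)]
for n,pts in(("top",[(105+x*90/400,150+y*90/400) for x,y in L]),("scene",[(375+(x-400)/5,195+y/5) for x,y in R])):
    W=np.array([ray(n,u,v,.0465)[:2] for u,v in pts])
    A=np.c_[2*W,np.ones(6)];s=np.linalg.lstsq(A,(W**2).sum(1),rcond=None)[0]
    c=s[:2];r=np.sqrt(s[2]+c@c);a=np.degrees(np.arctan2(*(W-c).T[::-1]))
    print(n,c,r,a.round(1),"dist to glass",np.linalg.norm(c-g))
    y=c-g;print("stage x yaw",np.degrees(np.arctan2(-y[0],y[1])))
    # bar top ends at z=.089
    if n=="top": e=[(105+x*90/400,150+y*90/400) for x,y in[(125,133),(205,245)]]
    else: e=[(375+(x-400)/5,195+y/5) for x,y in[(678,224),(592,120)]]
    B=np.array([ray(n,u,v,.089)[:2] for u,v in e]);d=B[0]-B[1];print("bar",B.round(4),np.degrees(np.arctan2(d[1],d[0])),np.linalg.norm(d))
E
```

```text
top [0.55602065 0.30551813] 0.04611313614019018 [ 60.3  31.8   3.4 -24.6 -52.3 -80.6] dist to glass 0.1347893425804955
stage x yaw -8.756897971105898
bar [[0.5798 0.3152]
 [0.532  0.2813]] 35.40221033441595 0.05863891186718379
scene [0.55903659 0.30582593] 0.04492091412350355 [ 62.6  33.6   4.9 -23.6 -52.9 -81.5] dist to glass 0.1355844613871237
stage x yaw -9.99682254201618
bar [[0.5837 0.3194]
 [0.5402 0.2891]] 34.862513649049085 0.05296951593263585
```

```bash
python3 - <<'E'
import bench
print([x for x in dir(bench) if x[0]!='_'])
print(getattr(bench,'tip_extent',None))
from h import *
from scipy.spatial.transform import Rotation as R
o=get_obs();print(o.keys())
M=R.from_quat(np.roll(o["eef_rot"],-1)).as_matrix();print(M.round(3))
d=M.T@(np.array([.5575,.3057,.15])-o["eef_pos"]);print(d*1e3)
E
```

```text
['MotionError', 'camera', 'get_calibration', 'get_obs', 'hand_in', 'tip_extent']
0.014
dict_keys(['time_s', 'q', 'dq', 'joint_efforts', 'eef_pos', 'eef_rot', 'wrist_force', 'torque', 'opening'])
[[-0.965  0.264 -0.001]
 [ 0.264  0.965 -0.001]
 [ 0.    -0.002 -1.   ]]
[-457.31384822 -132.52338905   94.55481821]
```

```bash
python3 -m jog '[[[-200,-58,20],[0,0,-0.4],0.7],[[-457,-133,75],[0,0,-0.84],0.7],[[-457,-133,75],[0,0,-0.84],0.7],[[-457,-133,75],[0,0,-0.84],0.7],[[-457,-133,75],[0,0,-0.84],0.7],[[-457,-133,75],[0,0,-0.84],0.7],[[-457,-133,75],[0,0,-0.84],0.7],[[-457,-133,75],[0,0,-0.84],0.7],[[-457,-133,75],[0,0,-0.84],0.7],[[-457,-133,75],[0,0,-0.84],0.7],[[-457,-133,75],[0,0,-0.84],0.7],[[-457,-133,75],[0,0,-0.84],0.7],[[-457,-133,75],[0,0,-0.84],0.7],[[-457,-133,75],[0,0,-0.84],0.7],[[-457,-133,75],[0,0,-0.84],0.7],[[-457,-133,75],[0,0,-0.84],0.7]]'
python3 - <<'E'
from h import *
c=get_calibration("wrist");o=get_obs();p,d=camera("wrist");cv2.imwrite("pics/w1.png",p[:,:,::-1]);np.save("pics/w1.npy",d)
import pickle;pickle.dump((c,o),open("pics/w1.pkl","wb"));print(c["world_from_camera"].round(3))
E
```

```text
time_s: 1.43
eef_pos: [0.5558, 0.3063, 0.1694]
eef_rot: [-0.001, -0.283, 0.959, -0.0]
wrist_force: [-0.5, 0.2, 0.5]
opening: 0.697
[[-0.543  0.796  0.266  0.488]
 [ 0.84   0.515  0.173  0.262]
 [ 0.001  0.317 -0.949  0.3  ]
 [ 0.     0.     0.     1.   ]]
```

View pics/w1.png

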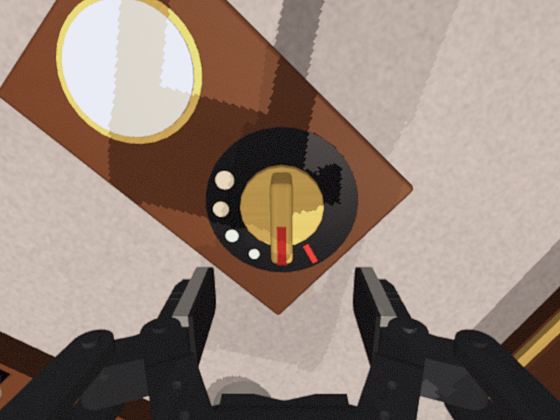

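The wrist view shows the red dash at (310,254) and four dots, at (254,254), (232,236), (221,209) and (224,180). Dot 1 is hidden under the pointer at (282,262), so the dial is on level 1. The bar runs vertically in the image at u≈282.

```bash
python3 - <<'E'
from h import *;import pickle
from scipy.spatial.transform import Rotation as R
c,o=pickle.load(open("pics/w1.pkl","rb"))
p=cv2.imread("pics/w1.png");cv2.imwrite("pics/w1c.png",cv2.resize(p[120:280,200:370],None,fx=3.5,fy=3.5,interpolation=2))
d=np.load("pics/w1.npy");T=c["world_from_camera"]
v,u=np.mgrid[120:290,190:370];z=d[120:290,190:370]
X=np.stack([(u-c["cx"])/c["fx"]*z,(v-c["cy"])/c["fy"]*z,z],-1)@T[:3,:3].T+T[:3,3]
m=(X[...,2]>.083)&(X[...,2]<.095);P=X[m][:,:2].astype(np.float32);r=cv2.minAreaRect(P);print(m.sum(),np.median(X[m][:,2]),r)
W=np.array([ray("w",*q,.0465,c)[:2] for q in[(310,254),(254,254),(232,236),(221,209),(224,180)]])
s=np.linalg.lstsq(np.c_[2*W,np.ones(5)],(W**2).sum(1),rcond=None)[0];ce=s[:2];print(ce,np.sqrt(s[2]+ce@ce),np.degrees(np.arctan2(*(W-ce).T[::-1])))
h=cv2.cvtColor(p,cv2.COLOR_BGR2HSV)
M=R.from_quat(np.roll(o["eef_rot"],-1)).as_matrix();print(M[:,0],np.degrees(np.arctan2(M[1,0],M[0,0])))
print("shift to bar",M.T@(np.r_[r[0],.074]-o["eef_pos"])*1e3)
# glass
S=h[...,1];V=h[...,2];
yel=(h[...,0]>22)&(h[...,0]<38)&(S>120)&(V>90);yel[:, 210:]=0
e=ell(yel)[0];print(e,ray("w",*e[0][0],.049,c))
E
```

```text
1792 0.09015537369751013 ((0.557217001914978, 0.3045404851436615), (0.05424012616276741, 0.01351220067590475), 33.190914154052734)
[0.55743024 0.30588893] 0.045667673979253226 [ 60.91375084   4.4411413  -23.63783199 -52.61521049 -80.94662959]
[-0.83956557 -0.54325428  0.00210815] -147.09446953702854
shift to bar [-0.48258199 -2.21402758 95.43242071]
(((112.90443420410156, 68.89045715332031), (108.39929962158203, 143.22216796875), 157.49920654296875), 465.5) [0.53866264 0.16318529 0.049     ]
```

View pics/w1c.png

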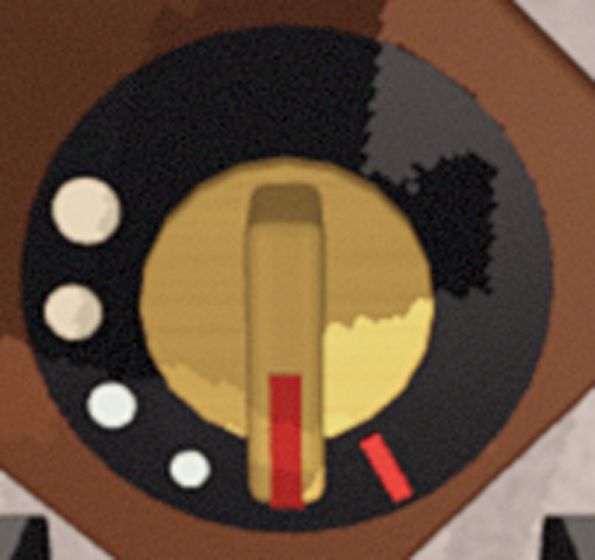

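```bash
python3 -m jog '[[[0,-2,40],[0,0,0],0.7],[[0,-2,75],[0,0,0],0.7],[[0,-2,95],[0,0,0],0.7],[[0,-2,95],[0,0,0],0.7],[[0,-2,95],[0,0,0],0.7],[[0,-2,95],[0,0,0],0],[[0,-2,95],[0,0,0],0],[[0,-2,95],[0,0,0],0],[[0,-2,95],[0,0,0],0],[[0,-2,95],[0,0,0],0],[[0,-2,95],[0,0,0],0],[[0,-2,95],[0,0,0],0]]'
```

```text
time_s: 2.48
eef_pos: [0.5577, 0.3054, 0.0768]
eef_rot: [0.001, -0.284, 0.959, -0.0]
wrist_force: [-2.5, 0.9, 6.1]
opening: 0.152
```

```bash
python3 -m jog '[[[0,0,-1],[0,0,0.12],0],[[0,0,-1],[0,0,0.24],0],[[0,0,-1],[0,0,0.36],0],[[0,0,-1],[0,0,0.48],0],[[0,0,-1],[0,0,0.6],0],[[0,0,-1],[0,0,0.72],0],[[0,0,-1],[0,0,0.84],0],[[0,0,-1],[0,0,0.96],0],[[0,0,-1],[0,0,1.08],0],[[0,0,-1],[0,0,1.2],0],[[0,0,-1],[0,0,1.32],0],[[0,0,-1],[0,0,1.42],0],[[0,0,-1],[0,0,1.5],0],[[0,0,-1],[0,0,1.5],0],[[0,0,-1],[0,0,1.5],0],[[0,0,-1],[0,0,1.5],0]]'
python3 - <<'E'
from h import *
from scipy.spatial.transform import Rotation as R
o=get_obs();M=R.from_quat(np.roll(o["eef_rot"],-1)).as_matrix();print(np.degrees(np.arctan2(M[1,0],M[0,0])),o["torque"],o["wrist_force"],o["opening"])
E
```

```text
time_s: 3.82
eef_pos: [0.5574, 0.3044, 0.0769]
eef_rot: [0.0, 0.445, 0.895, -0.0]
wrist_force: [1.9, -4.4, -10.3]
opening: 0.151
127.12030639076292 [-0.76871259 -0.52485884 -0.04653969] [  1.89176058  -4.35905191 -10.32766962] 0.1507132771994987
```

```bash
python3 -m jog '[[[0,0,0],[0,0,0],0.6],[[0,0,0],[0,0,0],0.6],[[0,0,0],[0,0,0],0.6],[[0,0,0],[0,0,0],0.6],[[0,0,0],[0,0,0],0.6],[[0,0,-40],[0,0,0],0.6],[[0,0,-80],[0,0,0],0.6],[[0,0,-110],[0,0,0],0.6],[[0,0,-110],[0,0,0],0.6],[[0,0,-110],[0,0,0],0.6]]'
python3 - <<'E'
from h import *
c=get_calibration("wrist");o=get_obs();p,d=camera("wrist");cv2.imwrite("pics/w2.png",p[:,:,::-1])
T=c["world_from_camera"]
X=lambda u,v,z:np.stack([(u-c["cx"])/c["fx"]*z,(v-c["cy"])/c["fy"]*z,z],-1)@T[:3,:3].T+T[:3,3]
v,u=np.mgrid[120:290,190:370];X=X(u,v,d[120:290,190:370])
m=(X[...,2]>.083)&(X[...,2]<.095);r=cv2.minAreaRect(X[m][:,:2].astype(np.float32));print(m.sum(),r,get_obs()["wrist_force"])
from scipy.spatial.transform import Rotation as R
o=get_obs();M=R.from_quat(np.roll(o["eef_rot"],-1)).as_matrix()
print(o["eef_pos"],np.degrees(np.arctan2(M[1,0],M[0,0])), M.T@(np.array([.531,-.1285,.15])-o["eef_pos"])*1e3)
E
```

```text
time_s: 4.65
eef_pos: [0.559, 0.3054, 0.1903]
eef_rot: [0.003, 0.445, 0.895, 0.002]
wrist_force: [-0.6, -1.0, -0.3]
opening: 0.599
1572 ((0.5567951202392578, 0.3057176470756531), (0.013975502923130989, 0.05363751947879791), 36.490081787109375) [-0.05340337 -0.1426273  -0.94157287]
[0.5576749  0.30486304 0.18788407] 127.13862339725948 [-329.29434203 -282.96057913   38.06344473]
```

View pics/w2.png

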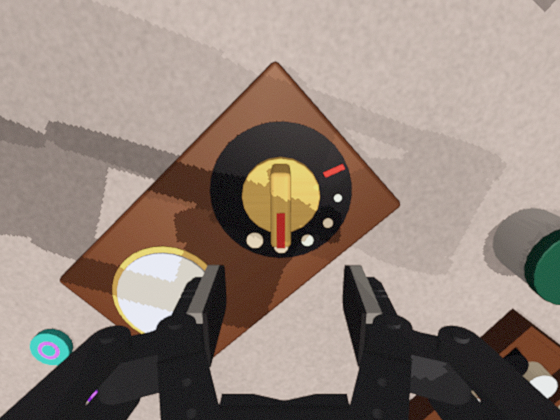

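The wrist view shows the pointer on dot 4: dot 5 is at (254,241) to its left, and dots 3, 2, 1 and the dash are to its right. The bar yaw is −53.5°, as expected for level 4. Now to the striker.

```bash
python3 -m jog '[[[-160,-140,0],[0,0,0],0.75],[[-329,-283,10],[0,0,0],0.75],[[-329,-283,10],[0,0,0],0.75],[[-329,-283,10],[0,0,0],0.75],[[-329,-283,10],[0,0,0],0.75],[[-329,-283,10],[0,0,0],0.75],[[-329,-283,10],[0,0,0],0.75],[[-329,-283,10],[0,0,0],0.75],[[-329,-283,10],[0,0,0],0.75],[[-329,-283,10],[0,0,0],0.75],[[-329,-283,10],[0,0,0],0.75],[[-329,-283,10],[0,0,0],0.75],[[-329,-283,10],[0,0,0],0.75],[[-329,-283,10],[0,0,0],0.75],[[-329,-283,10],[0,0,0],0.75]]'
python3 - <<'E'
from h import *
from scipy.spatial.transform import Rotation as R
c=get_calibration("wrist");o=get_obs();p,d=camera("wrist");p=p[:,:,::-1].copy();cv2.imwrite("pics/w3.png",p)
H,S,V=cv2.split(cv2.cvtColor(p,cv2.COLOR_BGR2HSV))
M=R.from_quat(np.roll(o["eef_rot"],-1)).as_matrix();print(o["eef_pos"],np.degrees(np.arctan2(M[1,0],M[0,0])))
for e,a in ell((H>125)&(H<155)&(S>100)&(V>60)):
    P=ray("w",*e[0],.027,c);print(e,a,P.round(4),M.T@(P-o["eef_pos"])*1e3, d[int(e[0][1]),int(e[0][0])])
E
```

```text
time_s: 5.95
eef_pos: [0.5304, -0.1267, 0.1773]
eef_rot: [0.0, 0.444, 0.896, 0.0]
wrist_force: [-0.2, -0.7, 0.2]
opening: 0.752
[ 0.53038908 -0.12665354  0.17729948] 127.23338716284181
((280.5771789550781, 193.28598022460938), (50.02009963989258, 50.911338806152344), 107.64065551757812) 1930.5 [ 0.529  -0.1284  0.027 ] [ -0.47160624  -2.30013725 150.29737712] 0.28737697
((383.6001892089844, 84.81489562988281), (34.714439392089844, 37.963462829589844), 39.366981506347656) 995.0 [ 0.5392 -0.0163  0.027 ] [ 82.57027821  73.69161206 150.35887521] 0.28190857
```

View pics/w3.png

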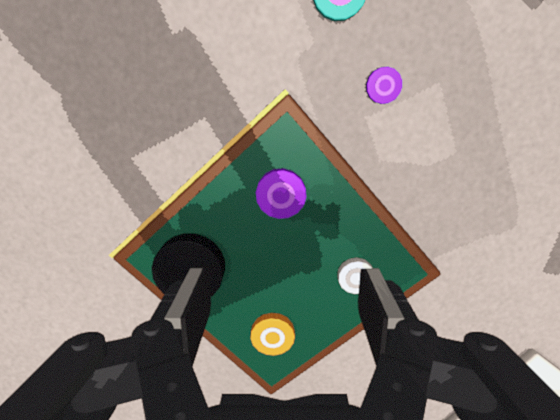

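The wrist view shows the violet striker at (281,193), onyx (188,266), silver (355,275), amber (272,334), and the small violet look-alike off the board at (383,85). The jaw axis, horizontal in the image, is clear on both sides. I'll check how far the fingertips really stand ahead of the TCP.

```bash
python3 - <<'E'
from h import *
from scipy.spatial.transform import Rotation as R
c=get_calibration("wrist");o=get_obs();p,d=camera("wrist")
T=c["world_from_camera"];M=R.from_quat(np.roll(o["eef_rot"],-1)).as_matrix()
v,u=np.mgrid[255:330,150:410];z=d[255:330,150:410]
X=np.stack([(u-c["cx"])/c["fx"]*z,(v-c["cy"])/c["fy"]*z,z],-1)@T[:3,:3].T+T[:3,3]
L=(X-o["eef_pos"])@M*1e3
for v0 in range(264,325,6):
    for a,b in((150,280),(281,410)):
        s=(v==v0)&(u>=a)&(u<b)&(z<.2)&(z>0)
        if s.any(): q=L[s]; print(v0,a,q.min(0).round(1),q.max(0).round(1))
m=(z>0)&(z<.2);print(np.percentile(L[m][:,2],[95,99,100]))
E
```

```text
270 150 [  8.3 -37.9  -0.7] [ 11.8 -31.9   5.7]
270 281 [ 8.7 32.2 -0.5] [11.7 38.2  5. ]
276 150 [  5.5 -37.8  -5.8] [ 12.  -31.7   5.7]
276 281 [ 5.4 32.1 -5.6] [11.9 38.4  5.9]
282 150 [  3.2 -44.2  -9.8] [ 11.7 -31.6   4.7]
282 281 [ 3.5 32.  -9.3] [11.4 44.5  4.3]
288 150 [ -0.1 -45.2 -14.5] [ 11.9 -31.6   5.5]
288 281 [ -0.5  32.  -13.7] [11.4 45.6  6. ]
294 150 [ -2.9 -45.  -18.1] [ 11.7 -31.4   5.2]
294 281 [ -3.2  31.9 -18.1] [11.7 45.8  5.6]
300 150 [ -6.7 -45.  -22.1] [ 11.8 -31.7   6.5]
300 281 [ -6.8  32.1 -21.8] [11.6 45.9  6.5]
306 150 [ -8.4 -45.  -25.7] [ 11.9 -31.5   4.4]
306 281 [ -7.9  32.  -25.8] [11.9 45.1  3.7]
312 150 [-10.2 -45.2 -29. ] [ 11.7 -31.4   2.7]
312 281 [-10.1  32.  -29. ] [11.8 43.8  2.5]
318 150 [-10.7 -44.7 -33.6] [ 12.8 -31.4  -0.9]
318 281 [-10.   31.9 -33. ] [12.3 41.1 -1.8]
324 150 [-10.7 -40.4 -38.4] [ 14.1 -31.4  -4.9]
324 281 [-10.3  32.  -37.7] [13.6 38.2 -5.5]
[1.75882579 5.44995515 7.51560932]
```

```bash
python3 -m jog '[[[-0.5,-2,40],[0,0,0],0.65],[[-0.5,-2,80],[0,0,0],0.65],[[-0.5,-2,115],[0,0,0],0.65],[[-0.5,-2,130],[0,0,0],0.65],[[-0.5,-2,140],[0,0,0],0.65],[[-0.5,-2,144],[0,0,0],0.65],[[-0.5,-2,144],[0,0,0],0.65],[[-0.5,-2,144],[0,0,0],0.65]]'
python3 - <<'E'
from h import *
o=get_obs();print(o["eef_pos"],o["wrist_force"])
p,d=camera("wrist");cv2.imwrite("pics/w4.png",p[:,:,::-1]);print(get_obs()["eef_pos"])
E
```

```text
time_s: 6.72
eef_pos: [0.5308, -0.1285, 0.0351]
eef_rot: [0.002, 0.444, 0.896, 0.0]
wrist_force: [1.1, 0.3, 0.3]
opening: 0.651
[ 0.53079852 -0.12852842  0.03505254] [1.08801571 0.3084416  0.26627697]
[ 0.53103019 -0.12876111  0.03540367]
```

View pics/w4.png

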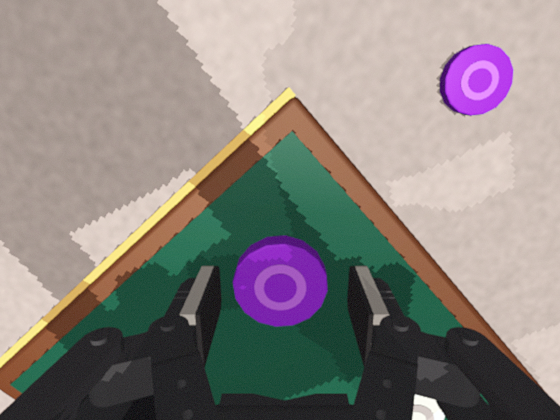

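The striker is at (280,282), centred between the fingers. I'll check its offset in tool axes.

```bash
python3 - <<'E'
from h import *
from scipy.spatial.transform import Rotation as R
c=get_calibration("wrist");o=get_obs();p,d=camera("wrist");p=p[:,:,::-1].copy()
T=c["world_from_camera"];M=R.from_quat(np.roll(o["eef_rot"],-1)).as_matrix()
H,S,V=cv2.split(cv2.cvtColor(p,cv2.COLOR_BGR2HSV))
v,u=np.mgrid[:420,:560]
X=np.stack([(u-c["cx"])/c["fx"]*d,(v-c["cy"])/c["fy"]*d,d],-1)@T[:3,:3].T+T[:3,3];L=(X-o["eef_pos"])@M*1e3
m=(H>125)&(H<155)&(S>80)&(V>50)&(u<400)
print(X[m][:,2].min(),X[m][:,2].max(),np.median(X[m][:,2]))
t=m&(abs(X[...,2]-np.percentile(X[m][:,2],80))<.004);print(cv2.minEnclosingCircle(L[t][:,:2].astype(np.float32)))
g=(d>0)&(d<.22)&(v<310);print("tip z",np.percentile(L[g&(L[...,2]<25)&(abs(L[...,1])>26)&(L[...,2]>-5)][:,2],[50,95,99]))
f=(L[...,2]>-20)&(L[...,2]<4)&(abs(L[...,1])<45)&(abs(L[...,1])>26);print(np.percentile(L[f],[1,99],axis=0).round(1))
gr=(H>60)&(H<95)&(S>80);print("board z",np.median(X[gr&(u<560)][:,2]))
E
```

```text
0.019072802984385323 0.16512892468147317 0.030342025026581065
((1.4346861839294434, -1.7012017965316772), 20.56837272644043)
tip z [15.51685618 17.96168632 18.83540975]
[[-10.4 -40.6 -19.8]
 [ 11.7  41.1   3.5]]
board z 0.02032395552514997
```

```bash
python3 -m jog '[[[1,-1,2],[0,0,0],0.65],[[1,-1,3],[0,0,0],0.65],[[1,-1,3],[0,0,0],0],[[1,-1,3],[0,0,0],0],[[1,-1,3],[0,0,0],0],[[1,-1,3],[0,0,0],0],[[1,-1,3],[0,0,0],0],[[1,-1,3],[0,0,0],0]]'
python3 -m jog '[[[0,0,-10],[0,0,0],0],[[0,0,-40],[0,0,0],0],[[0,0,-80],[0,0,0],0],[[0,0,-110],[0,0,0],0],[[0,0,-110],[0,0,0],0],[[0,0,-110],[0,0,0],0]]'
python3 - <<'E'
from h import *
p,d=camera("wrist");cv2.imwrite("pics/w5.png",p[:,:,::-1])
E
```

```text
time_s: 7.48
eef_pos: [0.5299, -0.1288, 0.0334]
eef_rot: [0.003, 0.444, 0.896, 0.0]
wrist_force: [-2.4, 1.0, 6.4]
opening: 0.446
time_s: 7.98
eef_pos: [0.531, -0.1294, 0.1464]
eef_rot: [0.006, 0.444, 0.896, 0.0]
wrist_force: [-1.2, -0.9, -0.9]
opening: 0.448
```

View pics/w5.png

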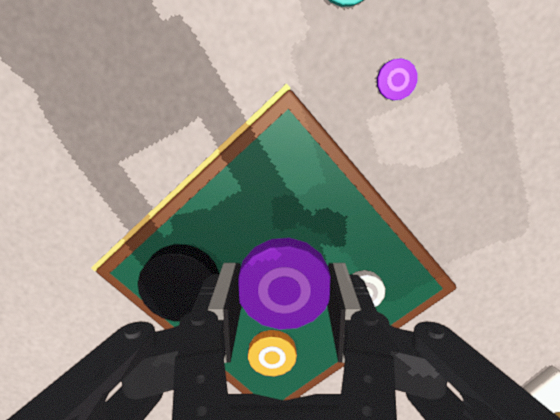

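```bash
cat > m.py <<'E'
from h import *
from scipy.spatial.transform import Rotation as R
c=get_calibration("wrist");o=get_obs();p,d=camera("wrist");p=p[:,:,::-1].copy()
T=c["world_from_camera"];M=R.from_quat(np.roll(o["eef_rot"],-1)).as_matrix()
H,S,V=cv2.split(cv2.cvtColor(p,cv2.COLOR_BGR2HSV))
v,u=np.mgrid[:420,:560]
X=np.stack([(u-c["cx"])/c["fx"]*d,(v-c["cy"])/c["fy"]*d,d],-1)@T[:3,:3].T+T[:3,3];L=(X-o["eef_pos"])@M*1e3
m=((H>125)&(H<155)&(S>80)&(V>50)&(abs(L[...,0])<30)&(abs(L[...,1])<25)).astype(np.uint8)
m=cv2.erode(m,np.ones((5,5)))>0
q=L[m];k=q[:,2]<np.percentile(q[:,2],50)+2;q=q[k]
A=np.linalg.lstsq(np.c_[q[:,:2],np.ones(len(q))],q[:,2],rcond=None)[0]
print("striker circ (tool mm)",cv2.minEnclosingCircle(q[:,:2].astype(np.float32)),"plane tilt xy rad, z",A)
print(o["eef_pos"],"to stage (mm)",M.T@(np.array([.5355,.1722,.0635])-o["eef_pos"])*1e3)
E
python3 m.py
```

```text
striker circ (tool mm) ((1.8016084432601929, 0.11838241666555405), 20.030715942382812) plane tilt xy rad, z [0.00360355 0.00406902 3.00709052]
[ 0.52962009 -0.12876148  0.144315  ] to stage (mm) [236.41285948 186.65740156  80.07136082]
```

```bash
python3 -m jog '[[[118,93,10],[0,0,0],0],[[235,187,20],[0,0,0],0],[[235,187,20],[0,0,0],0],[[235,187,20],[0,0,0],0],[[235,187,20],[0,0,0],0],[[235,187,20],[0,0,0],0],[[235,187,30],[0,0,0],0],[[235,187,30],[0,0,0],0],[[235,187,30],[0,0,0],0],[[235,187,30],[0,0,0],0],[[235,187,30],[0,0,0],0],[[235,187,30],[0,0,0],0]]'
python3 m.py; python3 - <<'E'
from h import *
for n in("wrist","top"):
    p,d=camera(n);cv2.imwrite(f"pics/{n}6.png",p[:,:,::-1])
a=cv2.imread("pics/wrist6.png");b=cv2.imread("pics/top6.png");cv2.imwrite("pics/c6.png",np.hstack([cv2.resize(a,(480,360)),cv2.resize(b[130:270,80:200],(308,360))]))
E
```

```text
time_s: 9.08
eef_pos: [0.5355, 0.1704, 0.1124]
eef_rot: [0.002, 0.445, 0.896, 0.0]
wrist_force: [-0.2, -0.3, 0.5]
opening: 0.445
striker circ (tool mm) ((1.5442354679107666, 0.7508162260055542), 20.026596069335938) plane tilt xy rad, z [2.45292955e-03 5.12062939e-03 2.99673127e+00]
[0.53550053 0.17037662 0.11236765] to stage (mm) [ 1.63372708  1.00786204 48.86396568]
```

View pics/c6.png

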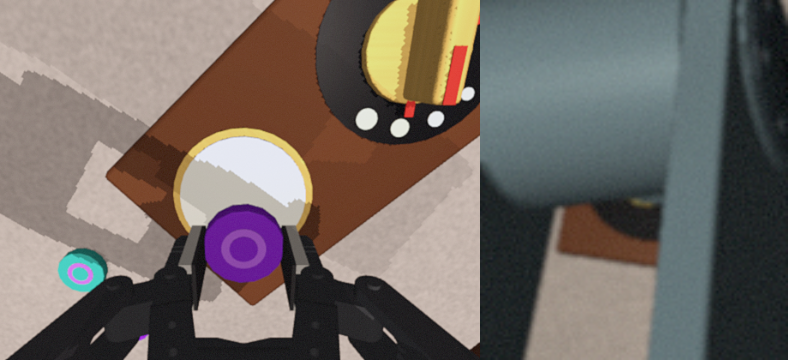

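```bash
python3 - <<'E'
from h import *
from scipy.spatial.transform import Rotation as R
c=get_calibration("wrist");o=get_obs();p=cv2.imread("pics/wrist6.png")
H,S,V=cv2.split(cv2.cvtColor(p,cv2.COLOR_BGR2HSV));v,u=np.mgrid[:420,:560]
y=((H>15)&(H<35)&(S>110)&(V>120)&(u<372)&(u>190)&(v>140)&(v<235)).astype(np.uint8)
n,l,s,ce=cv2.connectedComponentsWithStats(y);k=1+np.argmax(s[1:,4]);vv,uu=np.where(l==k);print(s[k])
W=np.array([ray("w",a,b,.049,c)[:2] for a,b in zip(uu,vv)])
q=np.linalg.lstsq(np.c_[2*W,np.ones(len(W))],(W**2).sum(1),rcond=None)[0];print(q[:2],np.sqrt(q[2]+q[:2]@q[:2]))
M=R.from_quat(np.roll(o["eef_rot"],-1)).as_matrix();print(M.T@(np.r_[q[:2],.0635]-o["eef_pos"])*1e3)
E
```

```text
[ 202  149  163   86 2287]
[0.53421712 0.17284903] 0.04459126063642584
[ 2.89905270e+00 -3.54143937e-02  4.93129630e+01]
```

Three estimates of the glass centre agree within 2 mm. The striker is about 1 mm from centre, so I lower it 48.5 mm with a 1 mm shift, then release.

```bash
python3 -m jog '[[[1,0,20],[0,0,0],0],[[1,0,36],[0,0,0],0],[[1,0,43],[0,0,0],0],[[1,0,46],[0,0,0],0],[[1,0,47.5],[0,0,0],0],[[1,0,48.5],[0,0,0],0],[[1,0,48.5],[0,0,0],0],[[1,0,48.5],[0,0,0],0]]'; python3 m.py
```

```text
time_s: 9.9
eef_pos: [0.536, 0.1714, 0.0651]
eef_rot: [0.003, 0.445, 0.896, 0.001]
wrist_force: [0.4, 0.0, 0.3]
opening: 0.449
striker circ (tool mm) ((1.3901327848434448, 0.35127633810043335), 20.045167922973633) plane tilt xy rad, z [1.19858938e-03 3.93893341e-03 3.00539024e+00]
[0.535995   0.17142765 0.06511997] to stage (mm) [0.92204012 0.06562256 1.61597111]
```

```bash
python3 -m jog '[[[0,0,1],[0,0,0],0],[[0,0,2],[0,0,0],0],[[0,0,2],[0,0,0],0],[[0,0,2],[0,0,0],0]]'
```

```text
time_s: 10.28
eef_pos: [0.5364, 0.1715, 0.0635]
eef_rot: [0.003, 0.445, 0.896, 0.001]
wrist_force: [0.9, -0.1, 1.7]
opening: 0.446
```

```bash
python3 -m jog '[[[0,0,0.7],[0,0,0],0],[[0,0,0.7],[0,0,0],0],[[0,0,0.7],[0,0,0],0]]'
python3 -m jog '[[[0,0,0],[0,0,0],0.55],[[0,0,0],[0,0,0],0.65],[[0,0,0],[0,0,0],0.65],[[0,0,0],[0,0,0],0.65],[[0,0,-30],[0,0,0],0.65],[[0,0,-70],[0,0,0],0.65],[[0,0,-110],[0,0,0],0.65],[[0,0,-110],[0,0,0],0.65],[[0,0,-110],[0,0,0],0.65]]'
python3 - <<'E'
from h import *
c=get_calibration("wrist");o=get_obs();p,d=camera("wrist");p=p[:,:,::-1].copy();cv2.imwrite("pics/w7.png",p)
T=c["world_from_camera"];H,S,V=cv2.split(cv2.cvtColor(p,cv2.COLOR_BGR2HSV));v,u=np.mgrid[:420,:560]
X=np.stack([(u-c["cx"])/c["fx"]*d,(v-c["cy"])/c["fy"]*d,d],-1)@T[:3,:3].T+T[:3,3]
e,a=ell((H>125)&(H<155)&(S>80)&(V>50))[0];print(e,ray("w",*e[0],.058,c))
m=(H>125)&(H<155)&(S>80)&(V>50)&(X[...,2]>.054)&(X[...,2]<.065);q=X[m];print(np.median(q,0),np.linalg.lstsq(np.c_[q[:,:2]-q[:,:2].mean(0),np.ones(len(q))],q[:,2],rcond=None)[0])
E
```

```text
time_s: 10.53
eef_pos: [0.5364, 0.1715, 0.0634]
eef_rot: [0.003, 0.445, 0.896, 0.001]
wrist_force: [-1.8, -1.1, 7.5]
opening: 0.446
time_s: 11.28
eef_pos: [0.5378, 0.1719, 0.1766]
eef_rot: [0.006, 0.445, 0.896, 0.003]
wrist_force: [0.1, 0.9, -0.8]
opening: 0.649
((280.3697204589844, 201.3572540283203), (54.60960388183594, 55.25966262817383), 90.61773681640625) [0.53596646 0.17275333 0.058     ]
[0.53536878 0.17345118 0.06037641] [ 0.00087875 -0.01097543  0.06033966]
```

View pics/w7.png

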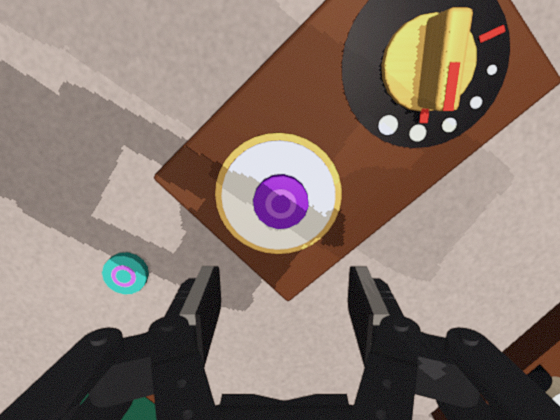

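The wrist view shows the striker at (280,201), flat inside the glass ring centred near (279,193), and the pointer on dot 4 at (417,133). I'll take one independent check with the scene camera before handing in.

```bash
python3 - <<'E'
from h import *
p,d=camera("scene");p=p[:,:,::-1].copy();cv2.imwrite("pics/s8.png",cv2.resize(p[170:300,230:470],(800,433),interpolation=2))
H,S,V=cv2.split(cv2.cvtColor(p,cv2.COLOR_BGR2HSV))
for e,a in ell((H>125)&(H<155)&(S>100)&(V>60))[:2]: print(e,ray("scene",*e[0],.058))
print(get_obs()["eef_pos"],get_obs()["wrist_force"])
E
```

```text
((350.5423278808594, 221.97520446777344), (17.7006778717041, 19.653141021728516), 107.99661254882812) [0.539981   0.17129125 0.058     ]
((259.11932373046875, 229.82884216308594), (11.637883186340332, 12.988707542419434), 80.18221282958984) [ 0.57696694 -0.00814681  0.058     ]
[0.53510159 0.17162215 0.17269527] [-0.04277046  0.28886916 -0.44708067]
```

View pics/s8.png

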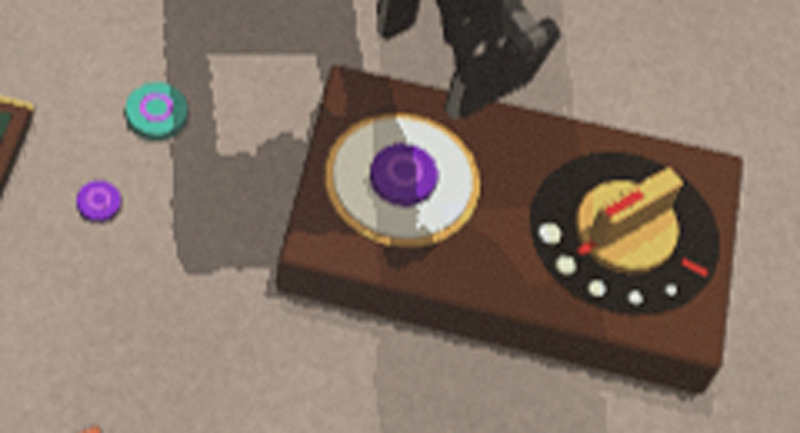

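The scene crop shows the striker at (404,174) in the middle of the glass. The pointer's base mark at (585,247) aims at dot 4 at (567,265), and the gripper is clear of everything.

```bash
python3 -c "
from bench import *
hand_in();print(get_obs()['time_s'])"
```

```text
the job is handed in; nothing more can be done
the job is handed in; nothing more can be done
```

I turned the dial from level 1 to level 4 (about 1.5 rad clockwise). Then I laid the larger violet striker, the one from the board, flat on the frosted glass, let go, lifted clear and handed the job in at about 11.5 s.

**Striker:** my last measurements put it about 1 mm (wrist camera) and 4 mm (scene camera) from the glass centre, against the 20 mm allowed. It is tilted by about 0.01 rad, with its top about 60 mm above the table, near the expected 59 mm.

**Dial:** after release the bar stood at −53.5°, and the level 4 mark measured −52.6°, so it is about 1° off with 10° allowed. The final pictures show the pointer on dot 4.

**Gripper:** it was well above the work and touching nothing, with a wrist force under 1 N. The highest wrist force I read was about 11 N, while turning the dial.

No checks failed. The two cameras differed by about 4 mm on where the striker lies, a little more than their stated 2 mm calibration accuracy.

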